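# Walk the finish can to its mat and lay out the test pieces

## Robot

A 6-joint arm with a two-finger parallel gripper is mounted at the origin on the work surface; the furniture and walls round the work are solid. World frame = base frame: x ahead of the robot, y to its left, z up, the work surface at z = 0. Lengths are in m, angles in rad, forces in N, time in s.
With the tool pointing down it reaches from about 0.375 to 0.9 m from the base axis. Payload 3.1 kg.
Tool frame: the origin (TCP) lies on the centre line of the jaws, within the pads' length; the fingertips stand 22 mm ahead of it and the grasp point (between the pads) lies 3 mm ahead of it; z points along the fingers, y is the line along which they close (so a half turn about z gives the same grasp; the last joint's range is limited). The gripper opens to 85 mm and grips with 20 to 120 N. Pads are 22 mm wide; open, the fingers measure 114 mm over their backs; the gripper's body (76 mm by 85 mm) begins 54 mm behind the grasp point. The pads swing forward as they close: fully open they stand 13 mm farther back than shut.
Start: joints at [-1.31, 0.527, 1.433, -0, 1.181, -0.178], TCP at [0.266, -0.566, 0.253] pointing down, gripper open.
Joint ranges: [-3.08, 3.08], [-0.75, 2.2], [0.22, 2.44], [-1.43, 4.57], [0, 2.65], [-2.85, 2.85]. Speed limits (rad/s): [2.79, 2.79, 3.14, 3.14, 3.14, 3.14].

## Interface

Orientations are given as a unit quaternion [x, y, z, w].
In Python, from station import manip, cam, sign_off gives the robot as it stands (manip), with the cameras (cam) and the job as plain functions.
- The arm moves only by the shell command python3 drive.py 'ROWS' [FORCE]. ROWS is rows parted by semicolons, their numbers by spaces, 1 to 20 of them, each of 5 numbers: dx, dy, dz in m, then a turn about the tool's z in rad, then the opening from 0.0 (shut) to 1.0 (fully open); each row is the pose to reach, as a shift and turn from the pose commanded when the command began, along the tool's axes at that moment; what a row does not reach only later rows make up. A row lasts 1/10 s, in which the tool goes at most 0.05 m and 0.15 rad, less where a joint would pass 70% of its speed; a pose out of reach is approached as far as the arm can. The fingers move at their own pace and stop on an object; FORCE is the grip in N (left out, the last holds). Time passes only in rows, so rows that do not move let the fingers close. It prints the time, the measured TCP pose, the force, the opening and the grip force at its end.
- manip.sense(): the state, without advancing time (a new reading comes with each control period).
- cam.snapshot(name): name is "scene" or "top"; returns a dict with "pixels" (400x640x3 uint8, red, green, blue), "range_z" (400x640 float32, m along the optical axis (not along the pixel's ray), 0 where there is no reading), "fov_y" (degrees; the focal length in pixels is half the picture's height over the tangent of half this angle, whatever the lens; pixels are square), "cx", "cy" (the principal point, pixels), "k1" (the pictures are not rectified: a ray, as slopes to the right and down, at radius r is drawn at 1 + k1 r^2 times it, then the intrinsics apply), "R" (3x3) and "t" (3): a world point X has camera coordinates R X + t. Camera axes: x right, y down, z forward; pixel columns grow to the right and rows downward; lengths in m; the calibration is good to about 2 mm. A picture is of the moment at which its call begins.
- sign_off(): hands the job in; it is judged then, once.
The state is a dict: "t": time; "q": joint angles; "qd": joint speeds; "tau": joint torques, N m; "tcp_pos": TCP position; "tool_rot": TCP orientation; "force": force on the tool from outside, world axes, zero at the start; "ft_torque": the same for the moment, N m; "finger_gap": opening from 0.0 (shut) to 1.0 (fully open); "gripper_force": force on a finger pad.
Only numpy, scipy, OpenCV 4.12 (cv2) and the standard library are available. Lean on these libraries where they do the work, as an engineer would, in place of code of your own. Each camera call takes 0.05 s, during which the arm holds its last target. There are 200 camera calls.

## Task

Walk the tall can of finish onto the cork mat: tip it onto a long bottom edge and swing it on one bottom corner, then the other, at least three swings, each a good 15 degrees past straight, right-hand side forward first, without lifting it clear of the table or knocking it over; straighten it over the mat while still tipped, then let it down squarely in the middle. Lay all the small test pieces flat on the drying board, one centred and square in each ruled cell, long side front to back, filling the far row of three before the near row (can and pieces in either order). Leave the other things alone.

Things in the scene. Friction and masses are not known exactly. Their poses are not given: they have to be found in the camera images.
- can: oblong upright metal can, 56 (its x) x 112 (its y) x 165 mm tall (z), 0.64 to 0.96 kg, collides as a plain box; origin at the centre of its underside; +x (front) faces the mat, +y is its left. Black cap 26 mm across, 15 mm above the top, 32 mm to its +y. Grip it across the 56 mm from above. Leant over 0.33 rad it topples if not held
- mat: thin flat cork mat on the table, 100 (its x) x 160 (its y) x 1 mm (too thin to matter: the can stands on it at z = 0), fixed; origin at its centre, its x axis points the way the can is to be walked
- sight (a point): an imaginary aiming point on the mat's x axis, 150 mm beyond its centre; nothing is there
- board: flat plywood drying board lying on the table, fixed, 175 (its x) x 236 (its y) x 6 mm thick, no rim, ruled with thin dark strips into 2 rows (far row +x, near row -x) of 3 cells, each cell 83 (x) x 76 (y) mm; origin at the centre of its underside
- can_front_left (a point): front left bottom corner of the can (front is the can's +x, left its +y)
- can_front_right (a point): front right bottom corner of the can (front is the can's +x, left its +y)
- can_rear_left (a point): rear left bottom corner of the can (front is the can's +x, left its +y)
- can_rear_right (a point): rear right bottom corner of the can (front is the can's +x, left its +y)
- cell_far_left (a point): centre of the far left cell, on the board's upper face (far is the board's +x, left its +y)
- cell_far_mid (a point): centre of the far mid cell, on the board's upper face (far is the board's +x, left its +y)
- cell_far_right (a point): centre of the far right cell, on the board's upper face (far is the board's +x, left its +y)
- cell_near_left (a point): centre of the near left cell, on the board's upper face (far is the board's +x, left its +y)
- cell_near_mid (a point): centre of the near mid cell, on the board's upper face (far is the board's +x, left its +y)
- cell_near_right (a point): centre of the near right cell, on the board's upper face (far is the board's +x, left its +y)
- piece_0: wooden test piece with a rebate, all alike, 50 (its x) x 70 (its y) x 19 mm (its z), 40 g; origin at the centre of its underside; may be absent; lies on the table between the saw's rip fence (a wall 78 mm high, its face at x = 0.39) and the sled's near edge (x = 0.574, 12 mm high)
- piece_1: wooden test piece with a rebate, all alike, 50 (its x) x 70 (its y) x 19 mm (its z), 40 g; origin at the centre of its underside; may be absent; lies on the table between the saw's rip fence (a wall 78 mm high, its face at x = 0.39) and the sled's near edge (x = 0.574, 12 mm high)
- piece_2: wooden test piece with a rebate, all alike, 50 (its x) x 70 (its y) x 19 mm (its z), 40 g; origin at the centre of its underside; may be absent; lies on the table between the saw's rip fence (a wall 78 mm high, its face at x = 0.39) and the sled's near edge (x = 0.574, 12 mm high)
- piece_3: wooden test piece with a rebate, all alike, 50 (its x) x 70 (its y) x 19 mm (its z), 40 g; origin at the centre of its underside; may be absent; lies on the table between the saw's rip fence (a wall 78 mm high, its face at x = 0.39) and the sled's near edge (x = 0.574, 12 mm high)
- piece_4: wooden test piece with a rebate, all alike, 50 (its x) x 70 (its y) x 19 mm (its z), 40 g; origin at the centre of its underside; may be absent; lies on the plywood crosscut sled, whose base is 12 mm above the table and has a 113 mm high rail along its right edge
- wax_tin: bystander: round tin, 72 mm across, 28 mm high, to be left alone
- hex_key: bystander: hex key, 94 mm long, to be left alone

How it is judged:
On the way, in this order (a step that is already met when the one before it is completed fails the run):
1. the can is tipped (over 4 degrees) and swung round with its right-hand side forward (some 10 degrees away from the aiming point) (angle between can's own z axis and vertical above 0.07 rad and y of sight in the frame of can below -0.03 m), for 0.1 s.
2. still or again tipped, it is swung with its left-hand side forward (some 10 degrees) (angle between can's own z axis and vertical above 0.07 rad and y of sight in the frame of can above 0.03 m), for 0.1 s.
3. tipped, it is swung with its right-hand side forward again (some 10 degrees), now within 120 mm of the mat's centre (all of step 1 and horizontal distance between can and mat below 0.12 m), for 0.1 s.
4. still or again tipped, it is straightened (within some 8 degrees) over the mat, within 30 mm of its centre (angle between can's own z axis and vertical above 0.07 rad and y of sight in the frame of can between -0.025 and 0.025 m and horizontal distance between can and mat below 0.03 m), for 0.1 s.
At the end, for the whole second after the job is handed in: Can upright at rest on the mat, within 15 mm of its centre and 7 degrees of square. Every piece present lies flat and still on the board within 12 mm of the centre of its own cell, long side along the board's x within 8 degrees; the three far cells are all filled (horizontal distance between can and mat below 0.015 m and angle between the y axis of can and the y axis of mat, either way round below 0.12 rad and angle between can's own z axis and vertical below 0.03 rad and height (world z) of can below 0.005 m and linear speed of each of can, piece_0, piece_1, piece_2, piece_3, piece_4 below 0.02 m/s and (horizontal distance between piece_0 and cell_far_left below 0.012 m or horizontal distance between piece_0 and cell_far_mid below 0.012 m or horizontal distance between piece_0 and cell_far_right below 0.012 m or horizontal distance between piece_0 and cell_near_left below 0.012 m or horizontal distance between piece_0 and cell_near_mid below 0.012 m or horizontal distance between piece_0 and cell_near_right below 0.012 m) and angle between the y axis of each of piece_0, piece_1, piece_2, piece_3, piece_4 and the x axis of board, either way round below 0.15 rad and height (world z) of piece_0 between 0.003 and 0.011 m and angle between each of piece_0, piece_1, piece_2, piece_3, piece_4's own z axis and vertical below 0.08 rad and (horizontal distance between piece_1 and cell_far_left below 0.012 m or horizontal distance between piece_1 and cell_far_mid below 0.012 m or horizontal distance between piece_1 and cell_far_right below 0.012 m or horizontal distance between piece_1 and cell_near_left below 0.012 m or horizontal distance between piece_1 and cell_near_mid below 0.012 m or horizontal distance between piece_1 and cell_near_right below 0.012 m) and height (world z) of piece_1 between 0.003 and 0.011 m and (horizontal distance between piece_2 and cell_far_left below 0.012 m or horizontal distance between piece_2 and cell_far_mid below 0.012 m or horizontal distance between piece_2 and cell_far_right below 0.012 m or horizontal distance between piece_2 and cell_near_left below 0.012 m or horizontal distance between piece_2 and cell_near_mid below 0.012 m or horizontal distance between piece_2 and cell_near_right below 0.012 m) and height (world z) of piece_2 between 0.003 and 0.011 m and (horizontal distance between piece_3 and cell_far_left below 0.012 m or horizontal distance between piece_3 and cell_far_mid below 0.012 m or horizontal distance between piece_3 and cell_far_right below 0.012 m or horizontal distance between piece_3 and cell_near_left below 0.012 m or horizontal distance between piece_3 and cell_near_mid below 0.012 m or horizontal distance between piece_3 and cell_near_right below 0.012 m) and height (world z) of piece_3 between 0.003 and 0.011 m and (horizontal distance between piece_4 and cell_far_left below 0.012 m or horizontal distance between piece_4 and cell_far_mid below 0.012 m or horizontal distance between piece_4 and cell_far_right below 0.012 m or horizontal distance between piece_4 and cell_near_left below 0.012 m or horizontal distance between piece_4 and cell_near_mid below 0.012 m or horizontal distance between piece_4 and cell_near_right below 0.012 m) and height (world z) of piece_4 between 0.003 and 0.011 m and horizontal distance between any of piece_0, piece_1, piece_2, piece_3, piece_4 and cell_far_left below 0.012 m and horizontal distance between any of piece_0, piece_1, piece_2, piece_3, piece_4 and cell_far_mid below 0.012 m and horizontal distance between any of piece_0, piece_1, piece_2, piece_3, piece_4 and cell_far_right below 0.012 m); the robot touches nothing.
It fails at once if the can is lifted clear: all four of its bottom corners more than 10 mm above the table (height (world z) of each of can_front_left, can_front_right, can_rear_left, can_rear_right above 0.01 m).
It fails at once if the can is tipped over (more than 40 degrees) (angle between can's own z axis and vertical above 0.7 rad).
It fails at once if a bystander is moved more than 40 mm (distance of any of wax_tin, hex_key from where it was at the start of the episode above 0.04 m).
Of piece_0, piece_1, piece_2, piece_3, piece_4 only 3 to 5 are there at a start; the rules pass over those that are not, and their reading is None.
At some moment in a run one of piece_0, piece_1, piece_2, piece_3, piece_4 may be knocked a few centimetres aside while the robot is not near it.
Once in a run the grip may slacken for a moment while it holds something.
It also fails if it takes over 210 s, if anything falls off the work surface, if the arm or the gripper's body presses on something with over 40 N, if the wrist force passes 120 N, or if a joint passes its speed limit or range.

## Working session

There is one attempt and no reset: what is moved stays moved. The work goes in short steps, Python scripts to look and compute and a shell command to move; the robot and the scene stay as the last step left them, time stands still between calls to the robot, and variables do not carry over. Pictures are saved under pics/ and viewed, at most 14 in all, crops included, and the job is handed in when it is done.

```bash
ls; mkdir -p pics; cat > h.py <<'E'
import numpy as np, cv2
from station import manip, cam, sign_off
def snap(n):
    return cam.snapshot(n)
def K(s):
    f=200/np.tan(np.radians(s["fov_y"])/2); return f
def ray(s,u,v):
    f=K(s); d=np.array([(u-s["cx"])/f,(v-s["cy"])/f]); p=d.copy()
    for _ in range(20): p=d/(1+s["k1"]*(p@p))
    return np.array([p[0],p[1],1.])
def plane(s,u,v,z):
    R=np.array(s["R"]);t=np.array(s["t"]); c=-R.T@t; r=R.T@ray(s,u,v)
    return c+r*(z-c[2])/r[2]
def deep(s,u,v):
    R=np.array(s["R"]);t=np.array(s["t"]); return R.T@(ray(s,u,v)*s["range_z"][int(round(v)),int(round(u))]-t)
def cloud(s):
    f=K(s); v,u=np.mgrid[0:400,0:640]; d=np.stack([(u-s["cx"])/f,(v-s["cy"])/f],-1); p=d.copy()
    for _ in range(20): p=d/(1+s["k1"]*(p**2).sum(-1,keepdims=True))
    z=s["range_z"][...,None]; P=np.concatenate([p*z,z],-1)
    P=(P-np.array(s["t"]))@np.array(s["R"]); P[s["range_z"]==0]=np.nan; return P
def proj(s,X):
    c=np.array(s["R"])@X+np.array(s["t"]); p=c[:2]/c[2]; p=p*(1+s["k1"]*(p@p)); return p*K(s)+[s["cx"],s["cy"]]
def save(s,n): cv2.imwrite("pics/"+n,s["pixels"][:,:,::-1])
E
python3 - <<'E'
from h import *
import pickle
for n in("top","scene"):
    s=snap(n); save(s,n+"0.png"); pickle.dump(s,open(n+"0.pkl","wb"))
    print(n,{k:s[k] for k in("fov_y","cx","cy","k1")},-np.array(s["R"]).T@s["t"])
print(manip.sense())
E
```

```text
drive.py
pics
station.py
top {'fov_y': 47.968535078970675, 'cx': 314.2422338322945, 'cy': 198.33785796173402, 'k1': 0.009346886118065823} [0.49573105 0.04379237 1.45916998]
scene {'fov_y': 55.715591888146776, 'cx': 315.22053049745483, 'cy': 198.17869576481286, 'k1': -0.05812408115337171} [-0.13505586  0.67017525  0.76652457]
{'t': 0.1, 'q': array([-1.31052850e+00,  5.28356376e-01,  1.43377066e+00,  4.05662668e-06,
        1.18142056e+00, -1.78472846e-01]), 'qd': array([-1.43958222e-03, -1.15406866e-03, -3.74015938e-03, -2.09873813e-03,
        9.56064264e-04, -7.65493721e-05]), 'tau': array([ 6.44719894e-04, -4.43303025e+01, -1.78587610e+01, -1.69499845e-04,
        3.87879860e-03, -4.23004010e-06]), 'tcp_pos': array([ 0.26538502, -0.56519185,  0.2524429 ]), 'tool_rot': array([ 9.76034369e-01,  2.17614236e-01, -3.80907613e-05, -9.76729296e-04]), 'force': array([-0.60846572, -0.48657286, -0.14908957]), 'ft_torque': array([-0.01281865, -0.01133783, -0.0192196 ]), 'gripper_force': 0.0, 'finger_gap': 1.0001151774056787}
```

View pics/top0.png

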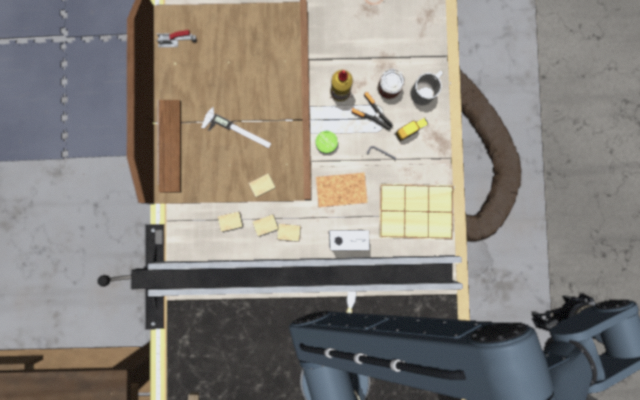

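View pics/scene0.png

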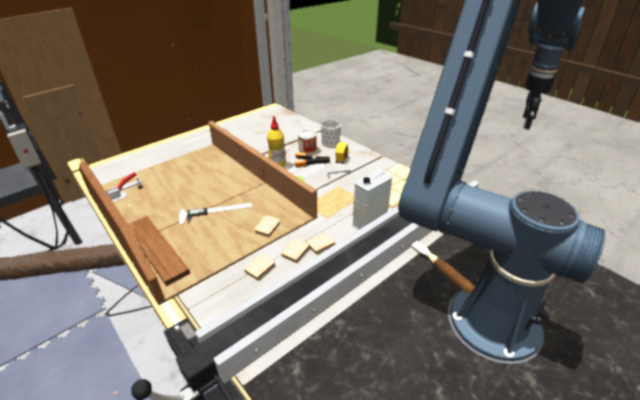

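The top view shows the can at (349,240) with its cap to the left, and the mat at (342,190). The board is at (416,211). There are three table pieces at (230,221), (265,225) and (288,232), and a fourth on the sled at (262,184).

```bash
cat >> h.py <<'E'
def rect(s,box,lo,hi,z,amin=40,close=1):
    """colour mask hsv lo..hi in box u0,v0,u1,v1 -> list of (center xyz, sizes mm, angle of long side wrt world x, corners)"""
    big=4
    u0,v0,u1,v1=box
    im=cv2.resize(s["pixels"][v0:v1,u0:u1],None,fx=big,fy=big,interpolation=cv2.INTER_CUBIC)
    m=cv2.inRange(cv2.cvtColor(im,cv2.COLOR_RGB2HSV),np.array(lo),np.array(hi))
    m=cv2.morphologyEx(m,cv2.MORPH_OPEN,np.ones((5,5)))
    m=cv2.morphologyEx(m,cv2.MORPH_CLOSE,np.ones((close,close)))
    out=[]
    for c in cv2.findContours(m,cv2.RETR_EXTERNAL,cv2.CHAIN_APPROX_NONE)[0]:
        if cv2.contourArea(c)<amin*big*big: continue
        P=np.array([plane(s,(p[0]+.5)/big-.5+u0,(p[1]+.5)/big-.5+v0,z)[:2] for p in c[:,0]])
        (cx,cy),(w,h),a=cv2.minAreaRect((P*1000).astype(np.float32))
        if h>w: a+=90; w,h=h,w
        a=(a+90)%180-90
        uv=c[:,0].mean(0)/big+[u0,v0]
        out.append((np.round(uv),np.round([cx,cy],1),np.round([w,h],1),round(a,1)))
    return out
E
python3 - <<'E'
from h import *
import pickle
s=pickle.load(open("top0.pkl","rb"));C=cloud(s)
hsv=cv2.cvtColor(s["pixels"],cv2.COLOR_RGB2HSV)
for n,u,v in[("p",230,221),("p",265,225),("p",288,232),("sled",262,184),("table",250,235),("sledb",240,160),("can",360,240),("cap",340,240),("mat",342,190),("board",405,205),("wax",326,142),("hex",382,153),("tableR",320,215)]:
    print(n,C[v,u].round(4),hsv[v,u])
t=pickle.load(open("scene0.pkl","rb"));D=cloud(t);h2=cv2.cvtColor(t["pixels"],cv2.COLOR_RGB2HSV)
for u,v in[(260,267),(295,250),(320,242),(267,226),(335,203),(372,190),(400,185)]: print(D[v,u].round(4),h2[v,u])
for n,(u0,v0,u1,v1) in dict(p0=(215,208,246,236),p3=(246,170,280,200),can=(322,222,376,255)).items():
    a=s["pixels"][v0:v1,u0:u1]; cv2.imwrite
a=s["pixels"][165:260,210:460]; cv2.imwrite("pics/crop1.png",cv2.resize(a,None,fx=3.2,fy=3.2,interpolation=cv2.INTER_CUBIC)[:,:,::-1])
E
```

```text
p [0.5108 0.3224 0.0211] [ 26  53 228]
p [0.4955 0.2111 0.0175] [ 26  54 228]
p [0.4715 0.138  0.0142] [ 27  51 228]
sled [0.6263 0.217  0.0311] [ 26  53 228]
table [4.643e-01 2.622e-01 3.000e-04] [ 20  18 212]
sledb [0.7079 0.2897 0.0103] [ 16  88 166]
can [ 0.4467 -0.0775  0.1684] [110   7 226]
cap [ 0.4483 -0.0198  0.1779] [120  13  78]
mat [ 0.6035 -0.0392  0.0017] [ 16 106 221]
board [ 0.55   -0.2413  0.0044] [ 24  71 207]
wax [0.7574 0.0096 0.0268] [ 44 104 230]
hex [ 0.7214 -0.1727  0.0019] [ 15  15 170]
tableR [ 0.524   0.0341 -0.0027] [ 20  17 221]
[0.5021 0.3289 0.0194] [ 26  35 254]
[0.4921 0.2172 0.0182] [ 26  32 254]
[0.469  0.1438 0.0197] [ 27  35 254]
[0.6191 0.2233 0.0291] [ 26  34 254]
[ 0.5974 -0.0362 -0.0026] [ 23  99 253]
[ 0.421  -0.0084  0.1566] [ 50   6 131]
[ 0.5143 -0.275   0.0045] [ 28  33 254]
```

View pics/crop1.png

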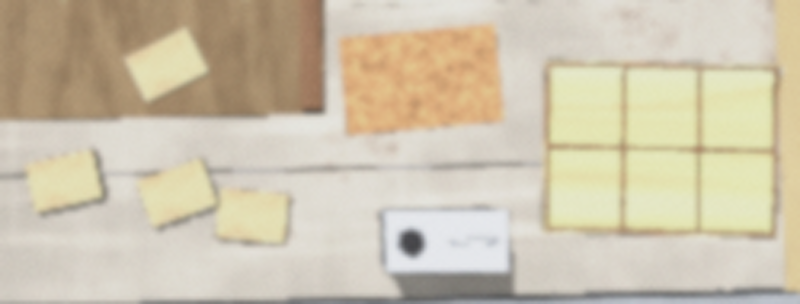

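The crop shows four pieces: a lone one on the left, two nearly touching, and one on the sled. The mat, the 2x3 board and the can top with its cap on the left are all clear.

```bash
python3 - <<'E'
from h import *
import pickle
s=pickle.load(open("top0.pkl","rb"));t=pickle.load(open("scene0.pkl","rb"))
def show(n,L): 
    for l in L: print(n,*l)
show("pieces",rect(s,(215,200,305,246),(20,36,190),(32,255,255),.019))
show("sled",rect(s,(240,165,285,202),(20,20,200),(32,255,255),.031))
show("mat",rect(s,(310,168,374,212),(8,60,150),(22,255,255),.001,close=9))
show("board",rect(s,(372,175,456,246),(20,45,100),(34,255,255),.006,close=25))
show("can",rect(s,(322,222,376,252),(0,0,222),(180,16,255),.165,close=25))
show("cap",rect(s,(325,225,350,252),(0,0,0),(180,60,130),.18))
show("S pieces",rect(t,(235,225,345,290),(22,25,235),(32,255,255),.019))
show("S sled",rect(t,(245,210,285,243),(22,22,235),(32,255,255),.031))
show("S mat",rect(t,(310,180,356,222),(10,75,180),(26,255,255),.001,close=9))
C=cloud(s)
m=(C[...,2]>.15)&(C[...,0]>.36)&(C[...,0]<.52)&(abs(C[...,1]+.05)<.12)
(cx,cy),wh,a=cv2.minAreaRect(C[m][:,:2].astype(np.float32)*1000);print("can depth",cx,cy,wh,a,np.median(C[m][:,2]))
E
```

```text
pieces [277. 229.] [489.3 175.3] [156.2  75. ] 78.8
pieces [229. 221.] [511.  325.5] [70.5 51.2] -78.1
sled [262. 185.] [624.3 219.6] [69.4 49.1] -64.5
mat [341. 190.] [605.5 -36.8] [160.7 100.6] -86.2
board [422. 210.] [ 535.6 -280.3] [244.5 228.1] 87.7
can [350. 235.] [457.4 -45.2] [154.4  85.1] 88.7
S pieces [259. 265.] [513.9 324.7] [71.3 50.8] -78.8
S pieces [308. 244.] [491.5 175.4] [153.4  72.7] 78.3
S pieces [265. 228.] [626.2 229.9] [59.1 34.5] 48.5
S sled [267. 224.] [629.  218.9] [73.1 54.9] -64.8
S mat [334. 202.] [608.8 -34.3] [160.7 102.6] -87.5
can depth 447.0254211425781 -47.210792541503906 (55.02077102661133, 111.86660766601562) 0.42627814412117004 0.16473050995932997
```

```bash
python3 - <<'E'
from h import *
import pickle
s=pickle.load(open("top0.pkl","rb"));t=pickle.load(open("scene0.pkl","rb"))
def show(n,L): 
    for l in L: print(n,*l)
h=cv2.cvtColor(s["pixels"],cv2.COLOR_RGB2HSV)
print(h[195,378:384].tolist(),h[195,450:458].tolist())
for lo in(50,60): show("board%d"%lo,rect(s,(372,178,457,243),(20,lo,100),(32,255,255),.006,close=17))
show("cap",rect(s,(328,230,350,250),(0,0,0),(180,255,150),.18,amin=20))
for S,z in((40,1),(46,1)): 
    for b in((246,200,277,246),(277,200,305,246)): show("p%d"%S,rect(s,b,(20,S,190),(32,255,255),.019))
hb=cv2.cvtColor(t["pixels"],cv2.COLOR_RGB2HSV)
show("S 1",rect(t,(275,225,309,290),(22,25,235),(32,255,255),.019));show("S 2",rect(t,(308,225,345,290),(22,25,235),(32,255,255),.019))
m=t["pixels"][150:235,235:420]; cv2.imwrite("pics/crop2.png",cv2.resize(m,None,fx=4,fy=4,interpolation=cv2.INTER_CUBIC)[:,:,::-1])
C=cloud(s)
for n,b in(("tab",(225,215,235,227)),("p1",(258,218,270,230)),("p2",(282,226,294,238)),("sl",(257,180,268,190)),("brd",(385,190,446,232)),("mat",(325,180,360,200)),("t",(305,215,372,226))):
    print(n,np.nanmean(C[b[1]:b[3],b[0]:b[2],2]).round(4))
E
```

```text
[[18, 24, 215], [16, 37, 206], [17, 61, 195], [19, 75, 195], [25, 63, 214], [30, 50, 225]] [[29, 63, 215], [24, 71, 193], [19, 78, 184], [19, 74, 203], [21, 72, 217], [21, 71, 219], [22, 70, 221], [21, 73, 221]]
board50 [419. 208.] [ 535.5 -282.2] [247.1 208.9] 87.7
board60 [422. 217.] [ 535.5 -283.1] [245.5 208.8] 87.7
cap [339. 241.] [447.5 -14.4] [21.2 19.8] -1.4
p40 [265. 225.] [496.8 211.5] [70.6 50.4] -71.3
p40 [288. 232.] [471.9 138.4] [74.4 51.2] 83.9
p46 [265. 225.] [496.8 210.8] [69.4 49.7] -71.6
p46 [288. 232.] [471.9 138.6] [73.8 49.9] 84.3
S 1 [296. 247.] [501.  206.1] [83.2 50.8] -72.1
S 2 [321. 241.] [475.2 139.1] [74.6 53.6] 80.6
tab 0.0192
p1 0.0175
p2 0.0185
sl 0.0301
brd 0.0055
mat 0.0005
t -0.0203
```

View pics/crop2.png

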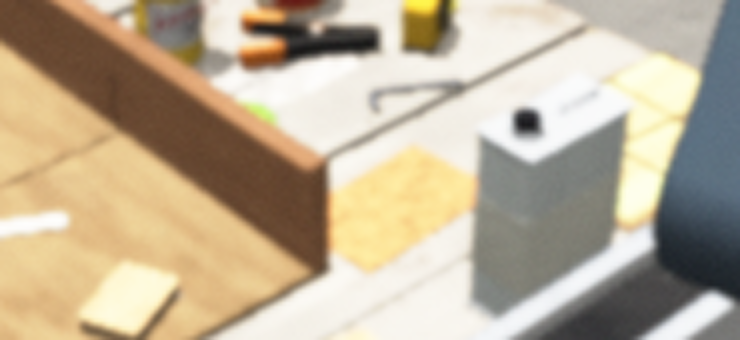

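```bash
cat >> h.py <<'E'
def go(x,y,z,yaw):
    """yaw(deg) of tool x axis in world, tool down; prints deltas in tool axes"""
    s=manip.sense(); from scipy.spatial.transform import Rotation as Ro
    R=Ro.from_quat(s["tool_rot"]).as_matrix(); cur=np.degrees(np.arctan2(R[1,0],R[0,0]))
    d=R.T@(np.array([x,y,z])-s["tcp_pos"]); t=-np.radians((yaw-cur+180)%360-180)
    print("d",d.round(4),"turn",round(t,3),"rows>=",np.ceil(max(np.linalg.norm(d)/.05,abs(t)/.15)),"| at",s["tcp_pos"].round(4),"yaw",cur.round(2),"f",s["force"].round(1),"gap",round(s["finger_gap"],3),"t",s["t"])
E
python3 - <<'E'
from h import *
import pickle
s=pickle.load(open("top0.pkl","rb"))
L=rect(s,(374,178,457,243),(24,40,208),(34,255,255),.006,amin=80)
for l in L: print(*l)
c=np.array([l[1] for l in L]);print(len(c),c.mean(0))
go(.447,-.047,.28,90)
E
```

```text
[440. 225.] [ 484.8 -350.5] [78.1 71.5] -2.1
[416. 226.] [ 489.  -274.3] [79.7 71.5] -2.1
[393. 226.] [ 491.7 -198.9] [79.2 71.7] -1.8
[393. 199.] [ 570.1 -202.8] [72.8 70.8] 87.3
[440. 199.] [ 566.8 -354. ] [76.4 70.9] -2.1
[416. 199.] [ 567.6 -278. ] [74.9 72.3] -3.5
6 [ 528.33333333 -276.41666667]
d [ 0.3846 -0.392  -0.0267] turn -1.132 rows>= 11.0 | at [ 0.2654 -0.5652  0.2524] yaw 25.14 f [-0.6 -0.5 -0.1] gap 1.0 t 0.1
```

```bash
python3 - <<'E'
from h import *
import pickle
s=pickle.load(open("top0.pkl","rb"))
hsv=cv2.cvtColor(s["pixels"],cv2.COLOR_RGB2HSV).astype(np.float32); b=s["pixels"][...,0].astype(np.float32)
from scipy.signal import find_peaks
def prof(pts):
    uv=np.array([proj(s,np.array([*p,.006])) for p in pts],np.float32)
    return cv2.remap(b,uv[:,:1].copy(),uv[:,1:].copy(),cv2.INTER_CUBIC)[:,0]
for y in(-.22,-.2,-.18,-.26,-.28,-.34,-.36):
    xs=np.arange(.42,.65,.0005); p=prof([(x,y) for x in xs]); k,_=find_peaks(-p,prominence=6); print("y",y,[(round(xs[i],4),int(p[i])) for i in k])
for x in(.47,.49,.51,.55,.57,.59):
    ys=np.arange(-.42,-.13,.0005); p=prof([(x,y) for y in ys]); k,_=find_peaks(-p,prominence=6); print("x",x,[(round(ys[i],4),int(p[i])) for i in k])
E
python3 drive.py '0.035 -0.0355 -0.0027 -0.103 1; 0.07 -0.071 -0.0054 -0.206 1; 0.105 -0.1065 -0.008 -0.31 1; 0.14 -0.142 -0.0107 -0.412 1; 0.175 -0.178 -0.013 -0.515 1; 0.21 -0.214 -0.016 -0.618 1; 0.245 -0.249 -0.019 -0.72 1; 0.28 -0.285 -0.021 -0.824 1; 0.315 -0.32 -0.024 -0.926 1; 0.35 -0.356 -0.025 -1.03 1; 0.3846 -0.392 -0.0267 -1.132 1; 0.3846 -0.392 -0.0267 -1.132 1; 0.3846 -0.392 -0.0267 -1.132 1' 40
```

```text
y -0.22 [(np.float64(0.4465), 194), (np.float64(0.532), 206), (np.float64(0.6165), 193)]
y -0.2 [(np.float64(0.446), 192), (np.float64(0.533), 192), (np.float64(0.6165), 199)]
y -0.18 [(np.float64(0.4515), 207), (np.float64(0.534), 192), (np.float64(0.6205), 190)]
y -0.26 [(np.float64(0.4455), 179), (np.float64(0.5305), 204), (np.float64(0.6145), 197)]
y -0.28 [(np.float64(0.4455), 194), (np.float64(0.53), 202), (np.float64(0.615), 192)]
y -0.34 [(np.float64(0.443), 193), (np.float64(0.527), 195), (np.float64(0.61), 198)]
y -0.36 [(np.float64(0.4415), 188), (np.float64(0.5255), 203), (np.float64(0.6095), 193)]
x 0.47 [(np.float64(-0.39), 179), (np.float64(-0.312), 201), (np.float64(-0.2355), 198), (np.float64(-0.156), 186)]
x 0.49 [(np.float64(-0.39), 186), (np.float64(-0.3125), 203), (np.float64(-0.2365), 200), (np.float64(-0.1595), 195)]
x 0.51 [(np.float64(-0.391), 193), (np.float64(-0.3135), 197), (np.float64(-0.2375), 202), (np.float64(-0.1615), 203)]
x 0.55 [(np.float64(-0.3925), 191), (np.float64(-0.3155), 199), (np.float64(-0.24), 205), (np.float64(-0.1615), 188)]
x 0.57 [(np.float64(-0.3925), 187), (np.float64(-0.316), 199), (np.float64(-0.24), 201), (np.float64(-0.1625), 188)]
x 0.59 [(np.float64(-0.3945), 175), (np.float64(-0.3165), 197), (np.float64(-0.241), 199), (np.float64(-0.163), 189)]
t: 1.4
tcp_pos: [0.4471, -0.0462, 0.2798]
tool_rot: [0.706, 0.708, -0.0, -0.0]
force: [-0.2, 0.2, 0.2]
finger_gap: 0.996
gripper_force: 0.0
```

```bash
python3 drive.py '-0.001 0 0.04 0 1; -0.001 0 0.08 0 1; -0.001 0 0.122 0 1; -0.001 0 0.122 0 0.78; -0.001 0 0.122 0 0.78; -0.001 0 0.122 0 0.78; -0.001 0 0.122 0 0.78; -0.001 0.005 0.122 0 0.78; -0.001 0.01 0.122 0 0.78; -0.001 0.015 0.122 0 0.78; -0.001 0.02 0.122 0 0.78; -0.001 0.025 0.122 0 0.78; -0.001 0.025 0.122 0 0.78' 30
cat >> h.py <<'E'
def can(n=None,show=False):
    s=snap("scene"); 
    s2=snap("top")
    if n: save(s,n+"s.png"); save(s2,n+"t.png")
    return s,s2
E
python3 - <<'E'
from h import *
s,s2=can()
a=s["pixels"][140:240,310:430]; b=s2["pixels"][200:280,300:400]
a=cv2.resize(a,(480,400),interpolation=cv2.INTER_CUBIC); b=cv2.resize(b,(320,256),interpolation=cv2.INTER_CUBIC)
c=np.zeros((400,800,3),np.uint8); c[:,:480]=a; c[:256,480:]=b; cv2.imwrite("pics/tip1.png",c[:,:,::-1])
E
```

```text
t: 2.7
tcp_pos: [0.4736, -0.0487, 0.158]
tool_rot: [0.707, 0.707, 0.0, 0.001]
force: [-1.3, -0.4, -0.6]
finger_gap: 0.779
gripper_force: 0.3
```

View pics/tip1.png

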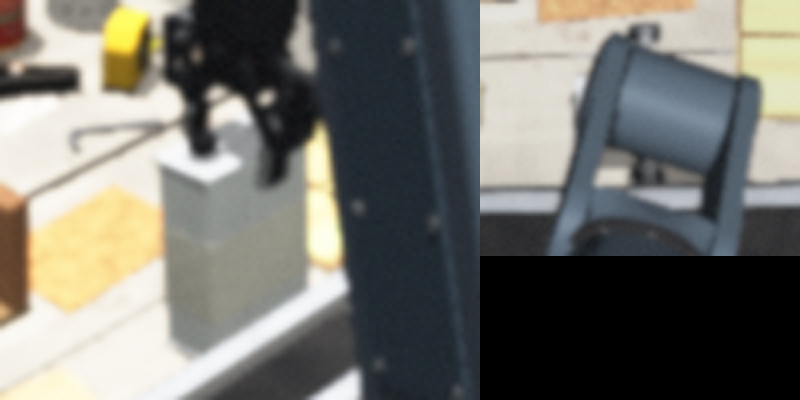

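The can stands between the fingers, with its top at about (200,155) in the enlarged crop, and looks slightly leaning. I'll fit planes to the faces to measure the tilt.

```bash
cat >> h.py <<'E'
def pose():
    """can tilt/yaw/position from scene-camera range: left face (+y) and rear face (-x) planes"""
    s=snap("scene"); C=cloud(s); g=cv2.cvtColor(s["pixels"],cv2.COLOR_RGB2HSV)
    tc=manip.sense()["tcp_pos"]
    m=(abs(C[...,0]-tc[0])<.12)&(abs(C[...,1]-tc[1])<.09)&(C[...,2]>.012)&(C[...,2]<.14)
    m=cv2.erode(m.astype(np.uint8),np.ones((3,3)))>0
    P=C[m]; out=[]
    rng=np.random.default_rng(0)
    for k in range(2):
        best=None
        for _ in range(400):
            a=P[rng.choice(len(P),3,False)]; n=np.cross(a[1]-a[0],a[2]-a[0]); l=np.linalg.norm(n)
            if l<1e-5: continue
            n/=l
            if abs(n[2])>.5: continue
            i=abs((P-a[0])@n)<.004
            if best is None or i.sum()>best.sum(): best=i
        Q=P[best]; c=Q.mean(0); n=np.linalg.svd(Q-c,full_matrices=False)[2][2]
        if n@(np.array([-.135,.67,.77])-c)<0: n=-n
        print("face n",n.round(3),"azim",np.degrees(np.arctan2(n[1],n[0])).round(1),"elev",np.degrees(np.arcsin(n[2])).round(1),"c",c.round(4),len(Q),"zrange",Q[:,2].min().round(3),Q[:,2].max().round(3))
        P=P[~best]
        if len(P)<60: break
    return s
E
python3 -c "
from h import *
pose()"
```

```text
face n [-0.992  0.021  0.123] azim 178.8 elev 7.1 c [ 0.432  -0.0389  0.0827] 705 zrange 0.027 0.137
face n [-0.07   0.997  0.012] azim 94.0 elev 0.7 c [0.4514 0.0081 0.0766] 332 zrange 0.02 0.134
```

```bash
python3 drive.py '0 0.001 0 0 0.7; 0 0.001 0 0 0.6; 0 0.001 0 0 0.5;0 0.001 0 0 0.5;0 0.001 0 0 0.5' 30
python3 -c "
from h import *
pose()"
```

```text
t: 3.35
tcp_pos: [0.4723, -0.0483, 0.1582]
tool_rot: [0.707, 0.707, -0.0, -0.001]
force: [-3.0, -0.1, 5.4]
finger_gap: 0.682
gripper_force: 31.3
face n [-0.988  0.022  0.15 ] azim 178.7 elev 8.6 c [ 0.4341 -0.0393  0.0834] 732 zrange 0.025 0.135
face n [-0.019  1.     0.003] azim 91.1 elev 0.2 c [0.4526 0.0083 0.0798] 325 zrange 0.017 0.134
```

```bash
cat >> h.py <<'E'
def swing(side,yaw_t,n,off=(.0042,.0013),extra=(0,0)):
    """pivot about front corner side=+1 left/-1 right to can yaw yaw_t(deg); rows in tool axes"""
    from scipy.spatial.transform import Rotation as Ro
    s=manip.sense(); R=Ro.from_quat(s["tool_rot"]).as_matrix(); y0=np.arctan2(R[1,0],R[0,0])-np.pi/2; p=s["tcp_pos"]
    rel=np.array([off[0],off[1]+side*.056]); r=lambda a:np.array([[np.cos(a),-np.sin(a)],[np.sin(a),np.cos(a)]])
    piv=p[:2]+r(y0)@rel; y1=np.radians(yaw_t)
    print("yaw now",np.degrees(y0).round(1),"pivot",piv.round(4))
    o=[]
    for k in range(1,n+1):
        a=y0+(y1-y0)*k/n; q=piv-r(a)@rel+np.array(extra)*k/n; d=R.T@np.array([*(q-p[:2]),0]); o.append("%.4f %.4f 0 %.3f 0.5"%(d[0],d[1],-(a-y0)))
    print("; ".join(o)); b=r(y1)@np.array([off[0]-.0277,off[1]])+q; print("end tcp",q.round(4),"can origin",b.round(4))
E
python3 -c "
from h import *
swing(1,31.8,9)"
```

```text
yaw now 0.0 pivot [0.4765 0.009 ]
-0.0001 0.0035 0 -0.062 0.5; -0.0001 0.0071 0 -0.123 0.5; 0.0002 0.0106 0 -0.185 0.5; 0.0007 0.0141 0 -0.247 0.5; 0.0014 0.0176 0 -0.308 0.5; 0.0024 0.0210 0 -0.370 0.5; 0.0035 0.0244 0 -0.432 0.5; 0.0048 0.0276 0 -0.493 0.5; 0.0064 0.0308 0 -0.555 0.5
end tcp [ 0.5031 -0.0419] can origin [ 0.4825 -0.0532]
```

```bash
python3 drive.py '0 0 0 0 0.5; 0 0.0035 0 -0.062 0.5; 0 0.007 0 -0.123 0.5; 0 0.0105 0 -0.185 0.5; 0.0007 0.014 0 -0.247 0.5; 0.0014 0.0175 0 -0.308 0.5; 0.0024 0.021 0 -0.37 0.5; 0.0035 0.0245 0 -0.432 0.5; 0.005 0.0275 0 -0.493 0.5; 0.0064 0.031 0 -0.555 0.5; 0.0064 0.031 0 -0.555 0.5' 45
python3 -c "
from h import *
pose(); swing(-1,-25,16)"
```

```text
t: 4.5
tcp_pos: [0.501, -0.0423, 0.1583]
tool_rot: [0.485, 0.875, -0.002, -0.003]
force: [-7.4, -1.9, 11.7]
finger_gap: 0.678
gripper_force: 45.8
face n [-0.537  0.843  0.003] azim 122.5 elev 0.2 c [ 0.4578 -0.0021  0.0775] 518 zrange 0.016 0.136
face n [-0.842 -0.516  0.156] azim -148.5 elev 9.0 c [ 0.4601 -0.0533  0.0765] 189 zrange 0.022 0.131
yaw now 31.9 pivot [ 0.5335 -0.0865]
0.0002 0.0034 0 0.062 0.5; 0.0001 0.0068 0 0.124 0.5; -0.0002 0.0102 0 0.186 0.5; -0.0006 0.0136 0 0.248 0.5; -0.0013 0.0169 0 0.311 0.5; -0.0022 0.0202 0 0.373 0.5; -0.0033 0.0234 0 0.435 0.5; -0.0046 0.0266 0 0.497 0.5; -0.0061 0.0296 0 0.559 0.5; -0.0078 0.0326 0 0.621 0.5; -0.0096 0.0355 0 0.683 0.5; -0.0117 0.0382 0 0.745 0.5; -0.0138 0.0408 0 0.807 0.5; -0.0162 0.0433 0 0.870 0.5; -0.0187 0.0456 0 0.932 0.5; -0.0213 0.0478 0 0.994 0.5
end tcp [ 0.5528 -0.0352] can origin [ 0.532 -0.024]
```

```bash
python3 drive.py '0 0.0034 0 0.062 0.5; 0 0.0068 0 0.124 0.5; 0 0.01 0 0.186 0.5; -0.0006 0.0136 0 0.248 0.5; -0.0013 0.017 0 0.311 0.5; -0.0022 0.02 0 0.373 0.5; -0.0033 0.0234 0 0.435 0.5; -0.0046 0.0266 0 0.497 0.5; -0.006 0.0296 0 0.559 0.5; -0.0078 0.0326 0 0.621 0.5; -0.0096 0.0355 0 0.683 0.5; -0.0117 0.0382 0 0.745 0.5; -0.0138 0.0408 0 0.807 0.5; -0.0162 0.0433 0 0.87 0.5; -0.0187 0.0456 0 0.932 0.5; -0.0213 0.0478 0 0.994 0.5; -0.0213 0.0478 0 0.994 0.5' 45
python3 -c "
from h import *
pose(); swing(1,31.8,16)"
```

```text
t: 6.25
tcp_pos: [0.5508, -0.0332, 0.1585]
tool_rot: [0.844, 0.536, -0.004, -0.005]
force: [-9.8, 3.2, 15.2]
finger_gap: 0.678
gripper_force: 48.2
face n [-0.886  0.432  0.165] azim 154.0 elev 9.5 c [ 0.5168 -0.0108  0.0784] 1040 zrange 0.015 0.136
face n [0.412 0.911 0.003] azim 65.6 elev 0.2 c [0.5569 0.0265 0.0778] 94 zrange 0.024 0.13
yaw now -25.2 pivot [0.579  0.0169]
-0.0002 0.0036 0 -0.062 0.5; -0.0001 0.0071 0 -0.124 0.5; 0.0002 0.0107 0 -0.186 0.5; 0.0007 0.0142 0 -0.249 0.5; 0.0015 0.0177 0 -0.311 0.5; 0.0024 0.0212 0 -0.373 0.5; 0.0036 0.0245 0 -0.435 0.5; 0.0049 0.0278 0 -0.497 0.5; 0.0065 0.0310 0 -0.559 0.5; 0.0083 0.0342 0 -0.622 0.5; 0.0102 0.0371 0 -0.684 0.5; 0.0124 0.0400 0 -0.746 0.5; 0.0147 0.0427 0 -0.808 0.5; 0.0172 0.0453 0 -0.870 0.5; 0.0198 0.0477 0 -0.932 0.5; 0.0226 0.0500 0 -0.995 0.5
end tcp [ 0.6057 -0.034 ] can origin [ 0.585  -0.0453]
```

```bash
python3 drive.py '0 0.0036 0 -0.062 0.5; 0 0.007 0 -0.124 0.5; 0 0.0107 0 -0.186 0.5; 0.0007 0.0142 0 -0.249 0.5; 0.0015 0.0177 0 -0.311 0.5; 0.0024 0.0212 0 -0.373 0.5; 0.0036 0.0245 0 -0.435 0.5; 0.005 0.0278 0 -0.497 0.5; 0.0065 0.031 0 -0.559 0.5; 0.0083 0.0342 0 -0.622 0.5; 0.0102 0.037 0 -0.684 0.5; 0.0124 0.04 0 -0.746 0.5; 0.0147 0.0427 0 -0.808 0.5; 0.0172 0.0453 0 -0.87 0.5; 0.0198 0.0477 0 -0.932 0.5; 0.0226 0.05 0 -0.995 0.5; 0.0226 0.05 0 -0.995 0.5' 45
python3 - <<'E'
from h import *
s=pose(); swing(-1,3.4,9)
for x in(.655,.66): 
    print(0)
a=s["pixels"][120:240,290:440]; cv2.imwrite("pics/w3.png",cv2.resize(a,(600,480),interpolation=cv2.INTER_CUBIC)[:,:,::-1])
E
```

```text
t: 8.0
tcp_pos: [0.608, -0.0366, 0.1585]
tool_rot: [0.485, 0.875, -0.003, -0.003]
force: [-7.6, -1.7, 10.0]
finger_gap: 0.676
gripper_force: 46.0
face n [-0.525  0.851  0.004] azim 121.7 elev 0.2 c [0.5641 0.0035 0.0783] 432 zrange 0.017 0.136
face n [-0.843 -0.516  0.154] azim -148.5 elev 8.8 c [ 0.567  -0.0468  0.0775] 246 zrange 0.022 0.132
yaw now 32.0 pivot [ 0.6406 -0.0808]
0.0001 0.0030 0 0.055 0.5; 0.0001 0.0061 0 0.111 0.5; -0.0001 0.0091 0 0.166 0.5; -0.0004 0.0121 0 0.222 0.5; -0.0009 0.0151 0 0.277 0.5; -0.0016 0.0181 0 0.332 0.5; -0.0025 0.0210 0 0.388 0.5; -0.0035 0.0239 0 0.443 0.5; -0.0047 0.0267 0 0.499 0.5
end tcp [ 0.6331 -0.0264] can origin [ 0.6096 -0.0265]
0
0
```

View pics/w3.png

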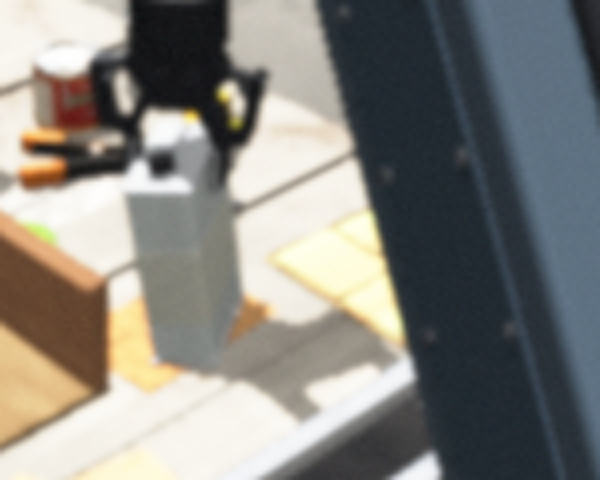

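The can is tipped on its front edge, swung right side forward, and partly over the mat at about (190,340) in the crop. Next I straighten it with a correction of (-3,-8.5) mm.

```bash
python3 -c "
from h import *
swing(-1,3.4,9,extra=(-.003,-.0085))"
```

```text
yaw now 32.0 pivot [ 0.6406 -0.0808]
-0.0005 0.0023 0 0.055 0.5; -0.0011 0.0045 0 0.111 0.5; -0.0019 0.0068 0 0.166 0.5; -0.0029 0.0090 0 0.222 0.5; -0.0041 0.0112 0 0.277 0.5; -0.0054 0.0134 0 0.332 0.5; -0.0068 0.0155 0 0.388 0.5; -0.0085 0.0176 0 0.443 0.5; -0.0103 0.0196 0 0.499 0.5
end tcp [ 0.6301 -0.0349] can origin [ 0.6066 -0.035 ]
```

```bash
python3 drive.py '-0.0005 0.0023 0 0.055 0.5; -0.001 0.0045 0 0.111 0.5; -0.002 0.0068 0 0.166 0.5; -0.003 0.009 0 0.222 0.5; -0.004 0.011 0 0.277 0.5; -0.0054 0.0134 0 0.332 0.5; -0.0068 0.0155 0 0.388 0.5; -0.0085 0.0176 0 0.443 0.5; -0.0103 0.0196 0 0.499 0.5; -0.0103 0.0196 0 0.499 0.5; -0.0103 0.0196 0 0.499 0.5; -0.0103 0.0196 0 0.499 0.5' 45
python3 - <<'E'
from h import *
s=pose();go(.607,-.036,.158,93.4)
for z,b in((.001,(300,170,360,230)),): 
    for l in rect(s,b,(8,75,180),(26,255,255),z,close=1): print(*l)
E
```

```text
t: 9.25
tcp_pos: [0.6318, -0.0337, 0.1586]
tool_rot: [0.687, 0.727, -0.001, -0.001]
force: [-4.5, 0.8, 7.5]
finger_gap: 0.675
gripper_force: 45.9
face n [-0.988 -0.038  0.148] azim -177.8 elev 8.5 c [ 0.5921 -0.0268  0.0775] 724 zrange 0.016 0.137
face n [-0.08   0.997  0.008] azim 94.6 elev 0.4 c [0.6135 0.0223 0.0847] 191 zrange 0.018 0.134
d [-0.0009 -0.0249  0.0006] turn -0.003 rows>= 1.0 | at [ 0.6318 -0.0337  0.1585] yaw 93.21 f [-3.7  0.8  7.1] gap 0.68 t 9.3
[304. 217.] [606.2  85.9] [80.2 36.7] -38.8
[329. 211.] [572.1  11.1] [85.3 55.6] 49.4
[307. 186.] [739.8 -26.8] [89.3 26.8] 1.6
```

```bash
python3 drive.py '0 0.002 0 0 0.73; 0 0.003 0 0 0.78; 0 0.002 0 0 0.78; 0 -0.002 0 0 0.78; 0 -0.005 0 0 0.78; 0 -0.009 0 0 0.78; 0 -0.013 0 0 0.78; 0 -0.017 0 0 0.78; 0 -0.021 0 0 0.78; 0 -0.024 0 0 0.78; 0 -0.026 0 0 0.78; 0 -0.026 0 0 0.9; 0 -0.026 0 0 1; 0 -0.026 0 0 1; 0 -0.026 0 0 1' 30
python3 -c "
from h import *
pose()"
```

```text
t: 10.8
tcp_pos: [0.6072, -0.0357, 0.158]
tool_rot: [0.687, 0.727, 0.0, 0.0]
force: [0.4, 0.5, -0.0]
finger_gap: 1.002
gripper_force: 0.0
face n [-0.999 -0.036 -0.003] azim -178.0 elev -0.2 c [ 0.5812 -0.0254  0.0764] 609 zrange 0.017 0.136
face n [-0.052  0.999 -0.002] azim 93.0 elev -0.1 c [0.6032 0.0217 0.0804] 222 zrange 0.016 0.137
```

```bash
python3 drive.py '0 0 -0.04 0 1; 0 0 -0.08 0 1; 0 0 -0.12 0 1; 0 -0.03 -0.14 0 1; 0.03 -0.06 -0.15 0 1;0.06 -0.08 -0.15 0 1;0.1 -0.1 -0.15 0 1;0.14 -0.12 -0.15 0 1;0.18 -0.14 -0.15 0 1;0.22 -0.15 -0.15 0 1;0.26 -0.15 -0.15 0 1;0.30 -0.13 -0.15 0 1;0.34 -0.12 -0.15 0 1; 0.38 -0.11 -0.15 0 1; 0.4 -0.11 -0.15 0 1; 0.4 -0.11 -0.15 0 1' 30
cat >> h.py <<'E'
def pieces():
    s=snap("top"); t=snap("scene"); save(s,"last_t.png")
    for b,z in(((215,200,246,246),.019),((246,203,277,246),.019),((277,200,305,246),.019),((240,165,285,202),.031)):
        for l in rect(s,b,(20,40 if z<.02 else 20,190),(32,255,255),z): print("T",*l)
    for l in rect(t,(235,225,345,290),(22,25,235),(32,255,255),.019): print("S",*l)
    return s,t
E
python3 - <<'E'
from h import *
s,t=pieces()
C=cloud(s); m=(C[...,2]>.15)&(C[...,2]<.185)&(abs(C[...,0]-.6)<.08)&(abs(C[...,1]+.05)<.12)
(cx,cy),wh,a=cv2.minAreaRect(C[m][:,:2].astype(np.float32)*1000);print("can depth",cx,cy,wh,a)
for l in rect(s,(315,150,360,205),(0,0,0),(180,255,110),.18,amin=20): print("cap",*l)
cv2.imwrite("pics/t2.png",cv2.resize(s["pixels"][140:260,180:460],(784,336),interpolation=cv2.INTER_CUBIC)[:,:,::-1])
go(.512,.3255,.15,101.5)
E
```

```text
t: 12.45
tcp_pos: [0.4741, 0.36, 0.3076]
tool_rot: [0.685, 0.728, 0.0, -0.0]
force: [-0.6, -0.6, -0.0]
finger_gap: 1.003
gripper_force: 0.0
T [230. 221.] [511.  325.1] [69.9 50. ] -77.9
T [265. 225.] [496.6 211.3] [70.8 50.6] -71.9
T [288. 232.] [471.4 138.3] [74.7 51.6] 83.7
T [262. 185.] [624.3 219.5] [72.4 50.9] -65.1
S [259. 264.] [513.6 324.4] [71.3 51.1] -77.7
S [308. 244.] [491.1 175.8] [154.2  72.6] 77.9
S [265. 228.] [625.9 230.4] [57.9 35.6] 48.5
can depth 606.7157592773438 -34.087318420410156 (56.26606369018555, 111.732666015625) 2.696654796600342
cap [341. 197.] [570.8 -25.1] [89.4  9.4] -87.0
cap [333. 186.] [604.2  -1.2] [17.2 15.7] -1.3
d [-0.0337  0.0363  0.1576] turn -0.143 rows>= 4.0 | at [0.4739 0.3572 0.3076] yaw 93.33 f [-1.   0.   0.3] gap 0.999 t 12.55
```

View pics/t2.png

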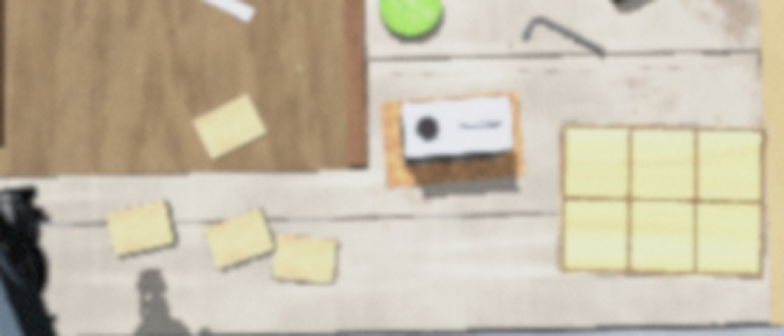

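The can stands upright near the middle of the mat at (460,130) in the crop. All four pieces are where they were. Next I pick the first piece.

```bash
python3 drive.py '-0.01 0.01 0.04 -0.05 0.8; -0.02 0.02 0.08 -0.1 0.8; -0.03 0.03 0.12 -0.15 0.8; -0.0335 0.0363 0.16 -0.15 0.8; -0.0335 0.0363 0.2 -0.15 0.8; -0.0335 0.0363 0.24 -0.15 0.8; -0.0335 0.0363 0.27 -0.15 0.8; -0.0335 0.0363 0.2836 -0.15 0.8; -0.0335 0.0363 0.2836 -0.15 0.8; -0.0335 0.0363 0.2836 -0.15 0.4; -0.0335 0.0363 0.2836 -0.15 0.4; -0.0335 0.0363 0.2836 -0.15 0.4; -0.0335 0.0363 0.2836 -0.15 0.4; -0.0335 0.0363 0.2836 -0.15 0.4; -0.0335 0.0363 0.24 -0.15 0.4; -0.0335 0.0363 0.2 -0.15 0.4; -0.0335 0.0363 0.16 -0.15 0.4; -0.0335 0.0363 0.11 -0.15 0.4; -0.0335 0.0363 0.06 -0.15 0.4;  -0.0335 0.0363 0.06 -0.15 0.4' 35
python3 - <<'E'
from h import *
x,y=.530+.0015,-.277; a=np.radians(-2.5); X=np.array([np.cos(a),np.sin(a)]);Y=np.array([-X[1],X[0]])
for n,i,j in(("FL",1,1),("FM",1,0),("FR",1,-1),("NL",-1,1),("NM",-1,0)): print(n,(np.array([x,y])+X*.0425*i+Y*.0775*j).round(4))
go(.5705,-.356,.25,177.5)
E
```

```text
t: 14.55
tcp_pos: [0.5166, 0.328, 0.2566]
tool_rot: [0.63, 0.777, 0.008, 0.004]
force: [-0.0, 1.3, -0.5]
finger_gap: 0.577
gripper_force: 37.1
FL [ 0.5773 -0.2014]
FM [ 0.574  -0.2789]
FR [ 0.5706 -0.3563]
NL [ 0.4924 -0.1977]
NM [ 0.489  -0.2751]
d [-0.6805 -0.0883  0.003 ] turn -1.32 rows>= 14.0 | at [0.5166 0.328  0.2566] yaw 101.89 f [-0.   1.3 -0.5] gap 0.577 t 14.55
```

```bash
python3 drive.py '-0.1 -0.01 0 -0.2 0.4; -0.1 -0.01 0 -0.2 0.4; -0.2 -0.03 0 -0.4 0.4; -0.2 -0.03 0 -0.4 0.4; -0.3 -0.04 0 -0.6 0.4; -0.3 -0.04 0 -0.6 0.4; -0.4 -0.05 0 -0.8 0.4; -0.4 -0.05 0 -0.8 0.4; -0.5 -0.065 0 -1 0.4; -0.5 -0.065 0 -1 0.4; -0.6 -0.08 0 -1.2 0.4; -0.6 -0.08 0 -1.2 0.4; -0.64 -0.084 0 -1.25 0.4; -0.68 -0.088 0 -1.32 0.4; -0.68 -0.088 0 -1.32 0.4; -0.68 -0.088 0 -1.32 0.4; -0.68 -0.088 0 -1.32 0.4; -0.68 -0.088 0 -1.32 0.4' 35
python3 - <<'E'
from h import *
go(.5706,-.3563,.031,177.5)
E
```

```text
t: 16.35
tcp_pos: [0.566, -0.3553, 0.2478]
tool_rot: [0.021, 1.0, 0.001, -0.001]
force: [0.3, -0.1, -0.4]
finger_gap: 0.575
gripper_force: 37.1
d [-0.0048 -0.0011  0.2168] turn 0.002 rows>= 5.0 | at [ 0.566  -0.3553  0.2478] yaw 177.59 f [ 0.3 -0.1 -0.4] gap 0.575 t 16.35
```

```bash
python3 drive.py '-0.0048 -0.0011 0.05 0 0.4; -0.0048 -0.0011 0.1 0 0.4; -0.0048 -0.0011 0.15 0 0.4; -0.0048 -0.0011 0.18 0 0.4; -0.0048 -0.0011 0.2 0 0.4; -0.0048 -0.0011 0.21 0 0.4; -0.0048 -0.0011 0.217 0 0.4; -0.0048 -0.0011 0.217 0 0.4; -0.0048 -0.0011 0.217 0 0.7; -0.0048 -0.0011 0.217 0 0.75;  -0.0048 -0.0011 0.217 0 0.75; -0.0048 -0.0011 0.217 0 0.75; -0.0048 -0.0011 0.2 0 0.75; -0.0048 -0.0011 0.16 0 0.75; -0.0048 -0.0011 0.11 0 0.75; -0.0048 -0.0011 0.06 0 0.75; -0.0048 -0.0011 0 0 0.75; -0.0048 -0.0011 0 0 0.75; -0.0048 -0.0011 0 0 0.75' 35
python3 - <<'E'
from h import *
go(.498,.211,.15,108.3)
E
```

```text
t: 18.25
tcp_pos: [0.5721, -0.3598, 0.2526]
tool_rot: [0.022, 1.0, -0.003, 0.003]
force: [-0.1, 0.5, -0.2]
finger_gap: 0.747
gripper_force: 0.0
d [0.0996 0.5676 0.0992] turn 1.208 rows>= 12.0 | at [ 0.5721 -0.3598  0.2526] yaw 177.49 f [-0.1  0.5 -0.2] gap 0.747 t 18.25
```

```bash
python3 drive.py '0.02 0.1 0 0.2 0.8; 0.02 0.1 0 0.2 0.8; 0.035 0.2 0 0.4 0.8; 0.035 0.2 0 0.4 0.8; 0.05 0.3 0 0.6 0.8; 0.05 0.3 0 0.6 0.8; 0.07 0.4 0 0.8 0.8; 0.07 0.4 0 0.8 0.8; 0.085 0.5 0 1 0.8; 0.085 0.5 0 1 0.8; 0.1 0.567 0 1.208 0.8; 0.1 0.567 0 1.208 0.8; 0.1 0.567 0 1.208 0.8; 0.1 0.567 0 1.208 0.8; 0.1 0.567 0 1.208 0.8; 0.1 0.567 0 1.208 0.8' 35
python3 - <<'E'
from h import *
s=snap("top")
for l in rect(s,(426,185,456,212),(24,40,208),(34,255,255),.025): print(*l)
a=s["pixels"][170:245,370:465]; cv2.imwrite("pics/b1.png",cv2.resize(a,None,fx=6,fy=6,interpolation=cv2.INTER_CUBIC)[:,:,::-1])
go(.498,.211,.024,108.3)
E
```

```text
t: 19.85
tcp_pos: [0.4959, 0.2105, 0.2475]
tool_rot: [0.587, 0.81, -0.001, -0.0]
force: [-0.4, 0.4, 0.7]
finger_gap: 0.798
gripper_force: 0.0
[431. 199.] [ 566.6 -319.9] [72.6 14.1] -1.4
[443. 198.] [ 570.4 -360.1] [66.2 44.5] -2.1
d [-1.000e-04  2.100e-03  2.237e-01] turn -0.002 rows>= 5.0 | at [0.4961 0.2105 0.2477] yaw 108.16 f [ 0.2 -1.1  0.1] gap 0.803 t 19.9
```

View pics/b1.png

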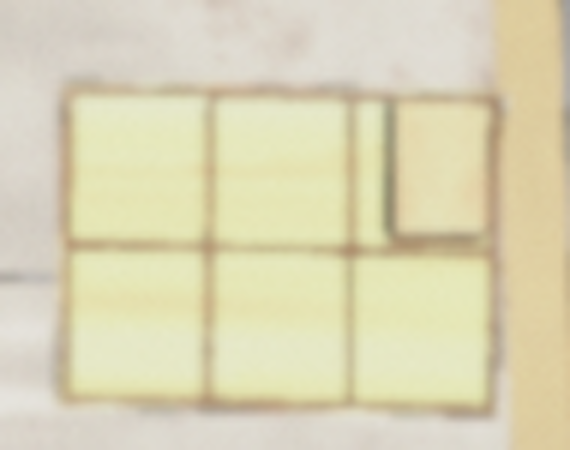

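The first piece (435–452, 187–209 in full-frame pixels) sits slightly right and far of its cell's centre, about 5 mm off. I'll shift the next targets to allow for it.

```bash
python3 drive.py '0 0.002 0.05 0 0.8; 0 0.002 0.1 0 0.8; 0 0.002 0.15 0 0.8; 0 0.002 0.19 0 0.8; 0 0.002 0.215 0 0.8; 0 0.002 0.224 0 0.8; 0 0.002 0.224 0 0.8; 0 0.002 0.224 0 0.4; 0 0.002 0.224 0 0.4; 0 0.002 0.224 0 0.4; 0 0.002 0.224 0 0.4; 0 0.002 0.224 0 0.4; 0 0.002 0.2 0 0.4; 0 0.002 0.15 0 0.4; 0 0.002 0.1 0 0.4; 0 0.002 0.05 0 0.4; 0 0.002 0 0 0.4; 0 0.002 0 0 0.4; 0 0.002 0 0 0.4' 35
python3 - <<'E'
from h import *
go(.5725,-.2745,.248,177.5)
E
```

```text
t: 21.8
tcp_pos: [0.498, 0.2128, 0.2498]
tool_rot: [0.586, 0.811, 0.001, 0.001]
force: [-0.5, -0.6, -1.1]
finger_gap: 0.574
gripper_force: 36.9
d [-0.486  -0.0823  0.0017] turn -1.208 rows>= 10.0 | at [0.498  0.2128 0.2498] yaw 108.3 f [-0.5 -0.6 -1.1] gap 0.574 t 21.8
```

```bash
python3 drive.py '-0.1 -0.017 0 -0.25 0.4; -0.1 -0.017 0 -0.25 0.4; -0.2 -0.034 0 -0.5 0.4; -0.2 -0.034 0 -0.5 0.4; -0.3 -0.05 0 -0.75 0.4; -0.3 -0.05 0 -0.75 0.4; -0.4 -0.068 0 -1 0.4; -0.4 -0.068 0 -1 0.4; -0.486 -0.082 0 -1.208 0.4; -0.486 -0.082 0 -1.208 0.4; -0.486 -0.082 0 -1.208 0.4; -0.486 -0.082 0 -1.208 0.4; -0.486 -0.082 0 -1.208 0.4; -0.486 -0.082 0 -1.208 0.4' 35
python3 - <<'E'
from h import *
go(.5725,-.2745,.031,177.5)
E
```

```text
t: 23.2
tcp_pos: [0.5717, -0.2722, 0.2471]
tool_rot: [0.021, 1.0, 0.001, -0.001]
force: [0.5, -0.6, -0.1]
finger_gap: 0.575
gripper_force: 36.9
d [-0.0014 -0.0027  0.2161] turn 0.002 rows>= 5.0 | at [ 0.5717 -0.2722  0.2471] yaw 177.59 f [ 0.5 -0.6 -0.1] gap 0.575 t 23.2
```

```bash
python3 drive.py '-0.0014 -0.0027 0.05 0 0.4; -0.0014 -0.0027 0.1 0 0.4; -0.0014 -0.0027 0.15 0 0.4; -0.0014 -0.0027 0.19 0 0.4; -0.0014 -0.0027 0.208 0 0.4; -0.0014 -0.0027 0.2165 0 0.4; -0.0014 -0.0027 0.2165 0 0.4; -0.0014 -0.0027 0.2165 0 0.7; -0.0014 -0.0027 0.2165 0 0.75; -0.0014 -0.0027 0.2165 0 0.75; -0.0014 -0.0027 0.2165 0 0.75; -0.0014 -0.0027 0.2 0 0.75; -0.0014 -0.0027 0.15 0 0.75; -0.0014 -0.0027 0.1 0 0.75; -0.0014 -0.0027 0.05 0 0.75; -0.0014 -0.0027 0 0 0.75; -0.0014 -0.0027 0 0 0.75; -0.0014 -0.0027 0 0 0.75; -0.0014 -0.0027 0 0 0.75' 35
python3 - <<'E'
from h import *
go(.4725,.1375,.248,84)
E
```

```text
t: 25.1
tcp_pos: [0.5727, -0.2768, 0.2475]
tool_rot: [0.022, 1.0, 0.001, -0.001]
force: [-0.9, -0.9, -1.3]
finger_gap: 0.747
gripper_force: 0.0
d [1.183e-01 4.095e-01 2.000e-04] turn 1.632 rows>= 11.0 | at [ 0.5727 -0.2768  0.2475] yaw 177.48 f [-0.9 -0.9 -1.3] gap 0.747 t 25.1
```

```bash
python3 drive.py '0.03 0.1 0 0.3 0.8; 0.03 0.1 0 0.3 0.8; 0.06 0.2 0 0.6 0.8; 0.06 0.2 0 0.6 0.8; 0.09 0.3 0 1 0.8; 0.09 0.3 0 1 0.8; 0.09 0.3 0 1 0.8; 0.118 0.4 0 1.3 0.8; 0.118 0.4 0 1.3 0.8; 0.118 0.4095 0 1.632 0.8; 0.118 0.4095 0 1.632 0.8; 0.118 0.4095 0 1.632 0.8; 0.118 0.4095 0 1.632 0.8; 0.118 0.4095 0 1.632 0.8; 0.118 0.4095 0 1.632 0.8' 35
python3 - <<'E'
from h import *
s=snap("top"); t=snap("scene")
for l in rect(s,(278,200,305,246),(20,40,190),(32,255,255),.019): print(*l)
for l in rect(t,(245,225,350,290),(22,25,235),(32,255,255),.019): print("S",*l)
C=cloud(s); m=(C[...,2]>.017)&(C[...,2]<.04)&(C[...,0]>.5)&(C[...,0]<.64)&(C[...,1]<-.15)&(C[...,1]>-.41)
n,lab,st,cc=cv2.connectedComponentsWithStats(m.astype(np.uint8))
for i in range(1,n):
    if st[i,4]>60: Q=C[lab==i]; (cx,cy),wh,a=cv2.minAreaRect(Q[:,:2].astype(np.float32)*1000); print("piece",cx,cy,wh,a,np.median(Q[:,2]),st[i,4])
for _ in range(4): go(.4725,.1375,.024,84)
E
```

```text
t: 26.6
tcp_pos: [0.4733, 0.1366, 0.2473]
tool_rot: [0.743, 0.669, -0.001, -0.001]
force: [-0.2, -0.1, -0.0]
finger_gap: 0.799
gripper_force: 0.0
S [320. 241.] [474.7 137.6] [68.9 51.1] 82.6
S [265. 228.] [626.  230.4] [59.3 35.6] 48.5
piece 572.5808715820312 -275.17266845703125 (49.622013092041016, 67.6704330444336) 88.70692443847656 0.024470135736158864 346
piece 570.6613159179688 -358.4175109863281 (50.11465835571289, 67.6852035522461) 88.20677947998047 0.023914441912714045 348
d [ 0.0008 -0.0009  0.2237] turn -0.0 rows>= 5.0 | at [0.4735 0.1366 0.2477] yaw 83.99 f [ 0.8 -0.  -0.2] gap 0.803 t 26.7
d [ 0.0008 -0.0009  0.2237] turn -0.0 rows>= 5.0 | at [0.4735 0.1366 0.2477] yaw 83.99 f [ 0.8 -0.  -0.2] gap 0.803 t 26.7
d [ 0.0008 -0.0009  0.2237] turn -0.0 rows>= 5.0 | at [0.4735 0.1366 0.2477] yaw 83.99 f [ 0.8 -0.  -0.2] gap 0.803 t 26.7
d [ 0.0008 -0.0009  0.2237] turn -0.0 rows>= 5.0 | at [0.4735 0.1366 0.2477] yaw 83.99 f [ 0.8 -0.  -0.2] gap 0.803 t 26.7
```

```bash
python3 drive.py '0 0 0.05 0 0.8; 0 0 0.1 0 0.8; 0 0 0.15 0 0.8; 0 0 0.19 0 0.8; 0 0 0.215 0 0.8; 0 0 0.2235 0 0.8; 0 0 0.2235 0 0.8; 0 0 0.2235 0 0.4; 0 0 0.2235 0 0.4; 0 0 0.2235 0 0.4; 0 0 0.2235 0 0.4; 0 0 0.2235 0 0.4; 0 0 0.2 0 0.4; 0 0 0.15 0 0.4; 0 0 0.1 0 0.4; 0 0 0.05 0 0.4; 0 0 0 0 0.4; 0 0 0 0 0.4; 0 0 0 0 0.4' 35
python3 - <<'E'
from h import *
go(.575,-.2005,.248,177.5)
E
```

```text
t: 28.6
tcp_pos: [0.4739, 0.137, 0.2497]
tool_rot: [0.743, 0.669, 0.002, 0.001]
force: [-1.0, -0.2, -1.3]
finger_gap: 0.573
gripper_force: 37.3
d [-0.3251  0.1358  0.0021] turn -1.632 rows>= 11.0 | at [0.4739 0.137  0.2497] yaw 84.0 f [-1.  -0.2 -1.3] gap 0.573 t 28.6
```

```bash
python3 drive.py '-0.1 0.042 0 -0.5 0.4; -0.1 0.042 0 -0.5 0.4; -0.1 0.042 0 -0.5 0.4; -0.2 0.084 0 -1 0.4; -0.2 0.084 0 -1 0.4; -0.2 0.084 0 -1 0.4; -0.2 0.084 0 -1 0.4; -0.325 0.136 0 -1.632 0.4; -0.325 0.136 0 -1.632 0.4; -0.325 0.136 0 -1.632 0.4; -0.325 0.136 0 -1.632 0.4; -0.325 0.136 0 -1.632 0.4; -0.325 0.136 0 -1.632 0.4; -0.325 0.136 0 -1.632 0.4; -0.325 0.136 0 -1.632 0.4' 35
python3 - <<'E'
from h import *
go(.575,-.2005,.031,177.5)
E
```

```text
t: 30.1
tcp_pos: [0.5744, -0.2, 0.2471]
tool_rot: [0.022, 1.0, 0.0, -0.001]
force: [-0.5, -0.2, -0.8]
finger_gap: 0.572
gripper_force: 37.3
d [-0.001  -0.0006  0.2161] turn -0.0 rows>= 5.0 | at [ 0.5744 -0.2     0.2471] yaw 177.48 f [-0.5 -0.2 -0.8] gap 0.572 t 30.1
```

```bash
python3 drive.py '-0.001 0 0.05 0 0.4; -0.001 0 0.1 0 0.4; -0.001 0 0.15 0 0.4; -0.001 0 0.19 0 0.4; -0.001 0 0.208 0 0.4; -0.001 0 0.2165 0 0.4; -0.001 0 0.2165 0 0.4; -0.001 0 0.2165 0 0.7; -0.001 0 0.2165 0 0.75; -0.001 0 0.2165 0 0.75; -0.001 0 0.2165 0 0.75; -0.001 0 0.2 0 0.75; -0.001 0 0.15 0 0.75; -0.001 0 0.1 0 0.75; -0.001 0 0.05 0 0.75; -0.001 0 0 0 0.75; -0.001 0 0 0 0.75; -0.001 0 0 0 0.75' 35
python3 - <<'E'
from h import *
go(.6255,.2195,.248,115.2)
E
```

```text
t: 31.9
tcp_pos: [0.5763, -0.2008, 0.2508]
tool_rot: [0.022, 1.0, -0.001, 0.002]
force: [-0.6, 0.0, -1.3]
finger_gap: 0.751
gripper_force: 0.0
d [-0.0308  0.422   0.002 ] turn 1.087 rows>= 9.0 | at [ 0.5763 -0.2008  0.2508] yaw 177.5 f [-0.6  0.  -1.3] gap 0.751 t 31.9
```

```bash
python3 drive.py '-0.01 0.1 0 0.25 0.8; -0.01 0.1 0 0.25 0.8; -0.015 0.2 0 0.5 0.8; -0.015 0.2 0 0.5 0.8; -0.02 0.3 0 0.75 0.8; -0.02 0.3 0 0.75 0.8; -0.03 0.4 0 1 0.8; -0.03 0.4 0 1 0.8; -0.031 0.422 0 1.087 0.8; -0.031 0.422 0 1.087 0.8; -0.031 0.422 0 1.087 0.8; -0.031 0.422 0 1.087 0.8; -0.031 0.422 0 1.087 0.8' 35
python3 - <<'E'
from h import *
s=snap("top"); t=snap("scene")
for l in rect(s,(240,165,285,202),(20,20,190),(32,255,255),.031): print("T",*l)
for l in rect(t,(245,210,285,243),(22,22,235),(32,255,255),.031): print("S",*l)
C=cloud(s); m=(C[...,2]>.017)&(C[...,2]<.04)&(C[...,0]>.5)&(C[...,0]<.64)&(C[...,1]<-.15)&(C[...,1]>-.41)
n,lab,st,cc=cv2.connectedComponentsWithStats(m.astype(np.uint8))
for i in range(1,n):
    if st[i,4]>60: Q=C[lab==i]; (cx,cy),wh,a=cv2.minAreaRect(Q[:,:2].astype(np.float32)*1000); print("piece",cx,cy,wh,a,np.median(Q[:,2]),st[i,4])
go(.6255,.2195,.036,115.2)
E
```

```text
t: 33.2
tcp_pos: [0.625, 0.218, 0.2474]
tool_rot: [0.536, 0.844, -0.001, -0.001]
force: [-0.2, 0.5, -1.1]
finger_gap: 0.802
gripper_force: 0.0
T [269. 181.] [635.2 196.7] [51.3 22.6] 24.9
S [267. 224.] [629.3 219. ] [73.  56.3] -64.3
piece 574.28125 -201.1068572998047 (50.727195739746094, 68.83527374267578) 87.4160385131836 0.024242359853162785 350
piece 572.4862060546875 -275.305419921875 (48.90933609008789, 68.1935806274414) 87.87030792236328 0.02424123476385147 338
piece 570.7300415039062 -358.0066223144531 (49.55527877807617, 67.57701110839844) 88.91859436035156 0.023958823258455927 341
d [0.0011 0.0009 0.2119] turn -0.002 rows>= 5.0 | at [0.6253 0.2182 0.2479] yaw 115.11 f [-0.5 -0.4 -0.7] gap 0.801 t 33.3
```

Three pieces are well placed, and the sled piece hasn't moved. Now I pick it with fingertips just above the 12 mm sled base.

```bash
python3 drive.py '0.001 0.001 0.05 0 0.8; 0.001 0.001 0.1 0 0.8; 0.001 0.001 0.15 0 0.8; 0.001 0.001 0.19 0 0.8; 0.001 0.001 0.205 0 0.8; 0.001 0.001 0.2115 0 0.8; 0.001 0.001 0.2115 0 0.8; 0.001 0.001 0.2115 0 0.4; 0.001 0.001 0.2115 0 0.4; 0.001 0.001 0.2115 0 0.4; 0.001 0.001 0.2115 0 0.4; 0.001 0.001 0.2115 0 0.4; 0.001 0.001 0.19 0 0.4; 0.001 0.001 0.15 0 0.4; 0.001 0.001 0.1 0 0.4; 0.001 0.001 0.05 0 0.4; 0.001 0.001 0 0 0.4; 0.001 0.001 0 0 0.4; 0.001 0.001 0 0 0.4' 35
python3 - <<'E'
from h import *
go(.488,-.275,.26,177.5)
E
```

```text
t: 35.2
tcp_pos: [0.6263, 0.2212, 0.2507]
tool_rot: [0.536, 0.844, 0.002, 0.002]
force: [-0.5, -0.1, -1.1]
finger_gap: 0.574
gripper_force: 37.9
d [-0.39   -0.3365 -0.0103] turn -1.087 rows>= 11.0 | at [0.6263 0.2212 0.2507] yaw 115.22 f [-0.5 -0.1 -1.1] gap 0.574 t 35.2
```

```bash
python3 drive.py '-0.07 -0.06 -0.01 -0.2 0.4; -0.07 -0.06 -0.01 -0.2 0.4; -0.15 -0.13 -0.01 -0.4 0.4; -0.15 -0.13 -0.01 -0.4 0.4; -0.22 -0.19 -0.01 -0.6 0.4; -0.22 -0.19 -0.01 -0.6 0.4; -0.3 -0.26 -0.01 -0.8 0.4; -0.3 -0.26 -0.01 -0.8 0.4; -0.35 -0.3 -0.01 -1 0.4; -0.35 -0.3 -0.01 -1 0.4; -0.39 -0.3365 -0.01 -1.087 0.4; -0.39 -0.3365 -0.01 -1.087 0.4; -0.39 -0.3365 -0.01 -1.087 0.4; -0.39 -0.3365 -0.01 -1.087 0.4; -0.39 -0.3365 -0.01 -1.087 0.4' 35
python3 - <<'E'
from h import *
go(.488,-.2745,.031,177.5)
E
```

```text
t: 36.7
tcp_pos: [0.4874, -0.2733, 0.2573]
tool_rot: [0.021, 1.0, 0.001, -0.001]
force: [-0.5, 0.4, -0.3]
finger_gap: 0.573
gripper_force: 37.9
d [-0.001  -0.0015  0.2263] turn 0.001 rows>= 5.0 | at [ 0.4874 -0.2733  0.2573] yaw 177.58 f [-0.5  0.4 -0.3] gap 0.573 t 36.7
```

```bash
python3 drive.py '-0.001 -0.001 0.05 0 0.4; -0.001 -0.001 0.1 0 0.4; -0.001 -0.001 0.15 0 0.4; -0.001 -0.001 0.2 0 0.4; -0.001 -0.001 0.218 0 0.4; -0.001 -0.001 0.2265 0 0.4; -0.001 -0.001 0.2265 0 0.4; -0.001 -0.001 0.2265 0 0.7; -0.001 -0.001 0.2265 0 0.75; -0.001 -0.001 0.2265 0 0.75; -0.001 -0.001 0.2265 0 0.75; -0.001 -0.001 0.2 0 0.75; -0.001 -0.001 0.15 0 0.75; -0.001 -0.001 0.1 0 0.75; -0.001 -0.001 0.05 0 0.75; -0.001 -0.001 0 0 0.75; 0 0.05 0 0.1 0.75; 0 0.1 0 0.2 0.75;0 0.15 0 0.3 0.75;0 0.2 0 0.4 0.75' 35
python3 drive.py '-0.01 0.05 0 0.1 0.75; -0.02 0.1 0 0.2 0.75; -0.02 0.15 0 0.3 0.75; -0.02 0.2 0 0.4 0.75; -0.02 0.25 0 0.5 0.75; -0.02 0.3 0 0.6 0.75; -0.02 0.3 0 0.6 0.75; -0.02 0.3 0 0.6 0.75; -0.02 0.3 0 0.6 0.75'
python3 - <<'E'
from h import *
s=snap("top")
C=cloud(s); m=(C[...,2]>.017)&(C[...,2]<.04)&(C[...,0]>.43)&(C[...,0]<.64)&(C[...,1]<-.15)&(C[...,1]>-.41)
n,lab,st,cc=cv2.connectedComponentsWithStats(m.astype(np.uint8))
for i in range(1,n):
    if st[i,4]>60: Q=C[lab==i]; (cx,cy),wh,a=cv2.minAreaRect(Q[:,:2].astype(np.float32)*1000); print("piece",cx,cy,wh,a,np.median(Q[:,2]),st[i,4])
m=(C[...,2]>.15)&(C[...,2]<.185)&(abs(C[...,0]-.6)<.08)&(abs(C[...,1]+.05)<.12)
print("can",cv2.minAreaRect(C[m][:,:2].astype(np.float32)*1000))
cv2.imwrite("pics/fin.png",cv2.resize(s["pixels"][0:260,120:470],(700,520),interpolation=cv2.INTER_CUBIC)[:,:,::-1])
E
```

```text
t: 38.7
tcp_pos: [0.4957, -0.0748, 0.2584]
tool_rot: [0.223, 0.975, 0.0, 0.0]
force: [1.3, 0.6, 0.4]
finger_gap: 0.75
gripper_force: 0.0
t: 39.6
tcp_pos: [0.6422, 0.1849, 0.2577]
tool_rot: [0.499, 0.867, -0.001, -0.0]
force: [0.4, -0.1, 0.1]
finger_gap: 0.751
gripper_force: 0.0
piece 574.1862182617188 -200.855712890625 (51.26946258544922, 68.24466705322266) 88.37564086914062 0.024317403508010843 349
piece 572.5955810546875 -275.48248291015625 (48.72456359863281, 68.22547149658203) 87.96150970458984 0.024380211168756695 343
piece 570.7710571289062 -357.3011474609375 (51.06623077392578, 68.167724609375) 87.6860580444336 0.024245952571825755 344
piece 486.4652404785156 -275.58837890625 (49.985660552978516, 66.9699935913086) 88.5609359741211 0.02426053245123072 350
can ((606.6928100585938, -34.36439895629883), (56.2079963684082, 112.14728546142578), 3.300241470336914)
```

View pics/fin.png

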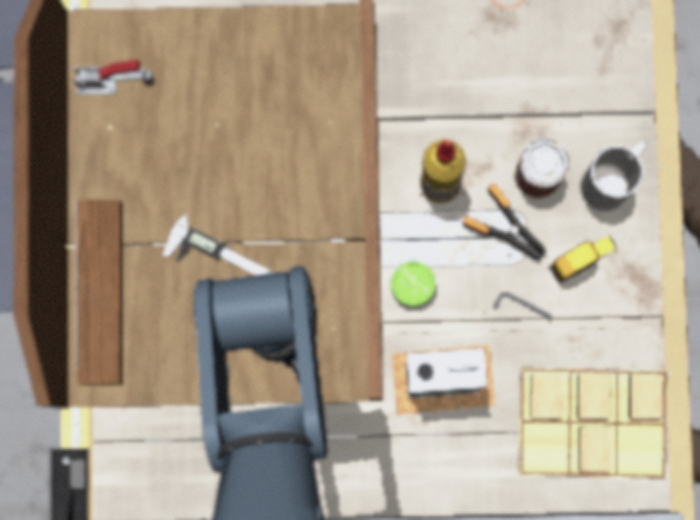

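The far row is full, one piece is in the near-middle cell, and every piece is flat and within about 5 mm of its cell's centre. The can stands on the mat, and the tin at (413,284) and hex key at (522,303) haven't been disturbed.

```bash
python3 -c "
from station import manip, cam, sign_off
print(sign_off())"
```

```text
the job is handed in; nothing more can be done
None
```

I walked the can onto the mat in three tipped swings and set it down within about 3 mm of the centre. All four pieces present lie flat on the board, each within about 5 mm of its cell's centre, with the far row full; the job is handed in, but sign-off returned no verdict.

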